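Brush out the paint pots on the cross-slide stand

TASK

Brush out the yellow pot and after it the red one: slide the carrier by its knob until the pot is centred under the brush, then press the orange pad so that the brush runs all the way down to its stop, pauses there an instant, and comes back up clear of the rim, two full strokes in each pot. Keep the brush off the blue pot and the glue can and what stands up out of them, don't ram it into the pots or tip any pot, and leave the other things on the bench where they are. Finally pull the carrier fully home to its front stop, brush up and all four pots still upright in their nests.

Things in the scene. Friction and masses are not known exactly. Their poses are not given: they have to be found in the camera images.
- stand: fixed pot-brushing stand: grey base plate (x -140 to 180 mm, y +-140 mm, 14 mm thick) with an aluminium column at its rear, centred at x 155 mm, 50 mm wide, 34 mm deep, 400 mm high. Origin on the bench straight under the brush axis; its -x is the front, towards the robot, where the carrier is pulled out
- saddle (a joint): carrier's position along the stand's x: 0 = home, fully pulled out to the front stop (carrier origin 90 mm in front of the brush axis), 0.135 m = rear stop. About 1.5 N friction; stays where it is left, no detents
- carrier: square open aluminium tray 148 x 148 mm with 2 x 2 nests, centres at x +-36, y +-36 mm. Origin in its middle at bench level; nest floor at 40 mm, walls up to 56 mm. Axes parallel to the stand's. Moved by its knob along the stand's x (joint saddle) and y (+-55 mm about the brush axis, 1.5 N friction, stays where left)
- knob (a point): centre of the top of the carrier's black upright knob, a plain post of 22 mm diameter, 120 mm in front (-x) of the carrier's origin; its top is 115 mm above the bench, and it rises 73 mm from a flat tongue whose top is at 42 mm
- brush_arm: blue arm on the column with a long white brush pointing down (48 mm dia. over 72 mm, then a 12 mm shaft); arm 36 mm wide, underside 142 mm above the tip. A spring holds it up, tip 146 mm above the bench; it can be pressed down 90 mm to a stop (tip at 56 mm) with 4 N at the top, 10 N at the bottom, and rises by itself. Origin at the tip, z up
- brush_tip (a point): centre of the lower end of the brush
- press_pad (a point): centre of the top of the round orange press pad, 52 mm in diameter, on the arm straight above the brush, 172 mm above the tip
- yellow_pot: yellow plastic pot, empty and open, 66 mm outside and 59 mm inside diameter, 80 mm high, inner floor 5 mm above its underside. It stands in any one of the carrier's four nests, 1 mm play all round. Origin: centre of its underside, z up.
- red_pot: red plastic pot, empty and open, same sizes as the yellow one. It stands in any one of the carrier's four nests, 1 mm play all round. Origin: centre of its underside, z up.
- blue_pot: blue pot, closed by a white lid, 66 mm diameter, 80 mm high, out of whose middle a black paintbrush handle of 8 mm diameter stands upright to 140 mm above the pot's underside: higher than the raised brush's tip. Not to be brushed. It stands in any one of the carrier's four nests, 1 mm play all round. Origin: centre of its underside, z up.
- glue_can: steel can full of set glue, 66 mm diameter, 80 mm high, with a wooden stirring stick of 8 mm diameter standing upright in its middle to 140 mm above its underside: higher than the raised brush's tip. Not to be brushed. It stands in any one of the carrier's four nests, 1 mm play all round. Origin: centre of its underside, z up.
- glue_bottle: bystander: white bottle with red label and cap, 60 mm diameter, 190 mm high; origin: centre of underside
- white_roll: bystander: white upright roll, 72 mm diameter, 150 mm high; origin: centre of underside
- paint_bottle: bystander: small white bottle with red cap, 42 mm diameter, 100 mm high; origin: centre of underside
- sanding_belt: bystander: brown sanding belt standing as a ring, 130 mm diameter, 90 mm high; origin: centre of underside
- pine_arch: bystander: flat U-shaped pine piece, about 56 x 84 mm, 22 mm thick, lying on the bench; origin on its underside, midway between its two feet; it extends 44 mm to its +x
- pine_block: bystander: pine offcut 90 x 70 x 30 mm; origin: centre of underside
Not all that is in view belongs to the job. There is more than one size of the yellow_pot; the job needs the middle-sized.

How it is judged:
By the outcome, as a careful person would: the job done as asked, in the order asked, and still so for the second after the job is handed in, with the robot touching nothing.
It also fails if it takes over 72 s, if anything falls off the work surface, if the arm or the gripper's body presses on something with over 40 N, if the wrist force passes 120 N, or if a joint passes its speed limit or range.

ROBOT

A 7-joint arm with a two-finger parallel gripper is mounted at the origin on the work surface. World frame = base frame: x ahead of the robot, y to its left, z up, the work surface at z = 0. Lengths are in m, angles in degrees, forces in N, time in s.
With the tool pointing down it reaches from about 0.35 to 0.775 m from the base axis. Payload 3.1 kg.
Tool frame: the origin (TCP) lies on the centre line of the jaws, within the pads' length; the fingertips stand 17 mm ahead of it and the grasp point (between the pads) lies 2 mm behind it (robot.tip_reach is the distance from the TCP to the fingertips, in m); z points along the fingers, y is the line along which they close (so a half turn about z gives the same grasp; the last joint's range is limited). The gripper opens to 85 mm and grips with 20 to 120 N. Pads are 22 mm wide; open, the fingers measure 114 mm over their backs; the gripper's body (76 mm by 85 mm) begins 54 mm behind the grasp point. The pads swing forward as they close: fully open they stand 13 mm farther back than shut.
Start: joints at [-2.389, 17.813, 0.802, 86.603, -0.252, 75.585, -1.558], TCP at [0.55, 0, 0.248] pointing down, gripper open.
Joint ranges: [-154.91, 154.91], [-16.99, 109.72], [-72.82, 74.43], [7.12, 147.25], [-82.49, 262.49], [11.32, 116.49], [-174.64, 174.64]. Speed limits (degrees/s): [159.86, 159.86, 180, 180, 180, 180, 180].

INTERFACE

Orientations are given as [roll, pitch, yaw] about the fixed x, y, z axes, in that order (R = Rz(yaw) Ry(pitch) Rx(roll)).
In Python, from station import robot, fingers, vision, workorder, recognise gives the robot as it stands. Calls block until the motion is done:
- robot.move_to(position, orientation): joint-space move of the TCP to a pose.
- robot.line_to(position, orientation=None, velocity=0.15, f_stop=None): straight line of the TCP; orientation=None keeps the orientation; velocity is the mean speed in m/s. With f_stop (N) it stops when the force on the tool has changed by that much, and returns True; else False.
- robot.move_j(angles): joint-space move.
- fingers.gripper_to(opening, force=None): opening from 0.0 (shut) to 1.0 (fully open); force is the grip in N (None keeps the last); returns when the fingers have stopped.
- robot.pause(seconds).
- robot.inverse_kinematics(position, orientation): joint angles nearest the present ones, or None.
- vision.grab_frame(name): name is "scene" or "side" or "wrist"; returns the picture (480x640x3 uint8, red, green, blue); there is no depth.
- vision.calibration(name): a dict with "mtx" (3x3 intrinsics, pixels), "extrinsics" (4x4, takes a point from world to camera coordinates); the wrist camera has in their place "T_tool_cam" (4x4, takes a point from camera to tool coordinates, whose origin is the TCP and whose axes are the flange's). Camera axes: x right, y up, looking along -z (the intrinsics and any distortion apply to the point x, -y, -z); pixel columns grow to the right and rows downward; lengths in m; the calibration is good to about 2 mm. A picture is of the moment at which its call begins: read the wrist's pose just before it. calibration takes no time and is no camera call.
A pose or a line that the arm cannot do raises robot.PlanningError and nothing moves.
- workorder.close_job(): hands the job in; it is judged then, once.
Trained networks look in the newest picture that a camera, given by its name, has taken for a name from the list of things; names that differ only in an ending like _2 or _b are one class to them, and where a whole thing is asked for, a point or a joint stands for the part that bears it (a point fixed in the world has none). Each returns a list of dicts, best first, with "p" (0 to 1); they miss things now and then, are a little off and sometimes report something else, mostly with a low value. They report only what shows in the picture. A call takes as long as a camera call. They do not tell look-alikes from the thing itself.
- recognise(label, camera): "rect" ([centre column, centre row, width, height] in pixels, round what is visible of it).
Readings, each from a call of its own:
- robot.current_time_s(): time.
- robot.current_joint_positions(): joint angles.
- robot.current_dq(): joint speeds.
- robot.current_joint_torque(): joint torques, N m.
- robot.current_tool_pos(): TCP position.
- robot.current_eef_rot(): TCP orientation.
- robot.current_contact_force(): force on the tool from outside, world axes, zero at the start.
- robot.current_torque(): the same for the moment, N m.
- robot.current_finger_gap(): opening from 0.0 (shut) to 1.0 (fully open).
- robot.current_gripper_force(): force on a finger pad.
Only numpy, scipy, OpenCV 4.12 (cv2) and the standard library are available. Lean on these libraries where they do the work, as an engineer would, in place of code of your own. Each camera call takes 0.05 s, during which the arm holds its last target. There are 200 camera calls.

## Working session

There is one attempt and no reset: what is moved stays moved. The work goes in short steps, each a Python script; the robot and the scene stay as the last script left them, time stands still between calls to the robot, and variables do not carry over. Pictures are saved under pics/ and viewed, at most 10 in all, crops included, and the job is handed in when it is done.

```bash
mkdir -p pics; ls; cat > h.py <<'E'
import numpy as np, cv2
from station import robot, fingers, vision, workorder, recognise
def save(n,f,img): cv2.imwrite(f'pics/{f}.png',img[:,:,::-1])
def proj(name,P):
    c=vision.calibration(name); P=np.atleast_2d(P)
    q=(np.c_[P,np.ones(len(P))]@np.array(c["extrinsics"]).T)[:,:3]
    q=q*[1,-1,-1]; uv=q@np.array(c["mtx"]).T
    return uv[:,:2]/uv[:,2:]
def ray(name,uv):
    c=vision.calibration(name); E=np.array(c["extrinsics"]); R=E[:3,:3];t=E[:3,3]
    d=np.linalg.inv(np.array(c["mtx"]))@[uv[0],uv[1],1]; d=d*[1,-1,-1]
    return -R.T@t, R.T@d
def at_z(name,uv,z):
    o,d=ray(name,uv); return o+d*(z-o[2])/d[2]
E
python3 - <<'E'
from h import *
for n in ("scene","side"):
    im=vision.grab_frame(n); save(n,n+'0',im)
    c=vision.calibration(n); print(n,[k for k in c], np.round(np.linalg.inv(np.array(c["extrinsics"]))[:3],3).tolist())
    for l in ["knob","carrier","brush_arm","brush_tip","press_pad","yellow_pot","red_pot","blue_pot","glue_can","stand"]:
        r=recognise(l,n); print(l,[(round(a["p"],2),np.round(a["rect"]).astype(int).tolist()) for a in r[:4]])
E
```

```text
pics
scene ['mtx', 'extrinsics'] [[0.479, -0.644, 0.596, 1.061], [0.878, 0.361, -0.316, -0.243], [-0.012, 0.674, 0.738, 0.817]]
knob [(0.65, [318, 293, 102, 102])]
carrier [(0.77, [317, 291, 98, 109]), (0.47, [293, 279, 36, 59])]
brush_arm [(0.76, [396, 292, 134, 135])]
brush_tip [(0.7, [396, 291, 131, 141])]
press_pad []
yellow_pot [(0.86, [270, 245, 21, 30]), (0.74, [341, 296, 32, 46]), (0.63, [468, 308, 44, 66])]
red_pot [(0.95, [322, 265, 33, 37])]
blue_pot [(0.87, [310, 307, 34, 60])]
glue_can [(0.63, [293, 279, 37, 55])]
stand [(0.63, [355, 342, 216, 238])]
side ['mtx', 'extrinsics'] [[-0.742, 0.363, -0.564, 0.056], [-0.671, -0.401, 0.624, 0.589], [-0.0, 0.841, 0.541, 0.708]]
knob [(0.66, [308, 319, 115, 50]), (0.42, [301, 262, 30, 45])]
carrier [(0.92, [308, 317, 110, 50]), (0.16, [322, 367, 59, 56])]
brush_arm [(0.55, [235, 204, 98, 104])]
brush_tip [(0.75, [232, 203, 95, 106])]
press_pad [(0.7, [233, 200, 94, 106])]
yellow_pot [(0.63, [277, 295, 32, 46]), (0.63, [388, 355, 31, 44]), (0.62, [160, 325, 63, 67]), (0.29, [232, 204, 99, 103])]
red_pot [(0.66, [305, 308, 31, 51])]
blue_pot [(0.84, [301, 261, 31, 47])]
glue_can [(0.68, [328, 282, 32, 60]), (0.17, [273, 244, 181, 263])]
stand [(0.62, [273, 243, 182, 259]), (0.43, [231, 203, 98, 102])]
```

View pics/scene0.png

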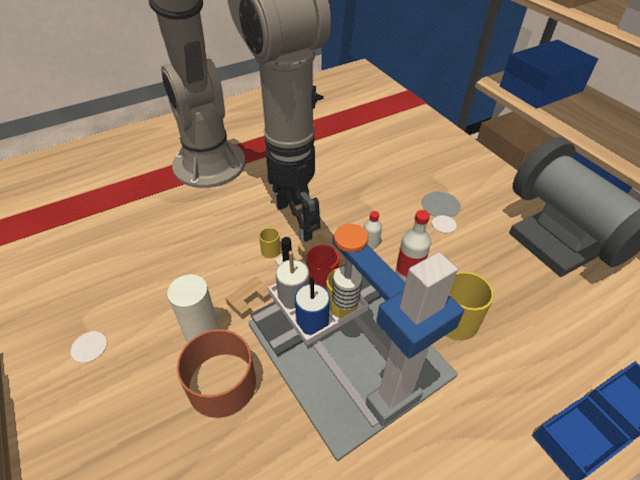

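View pics/side0.png

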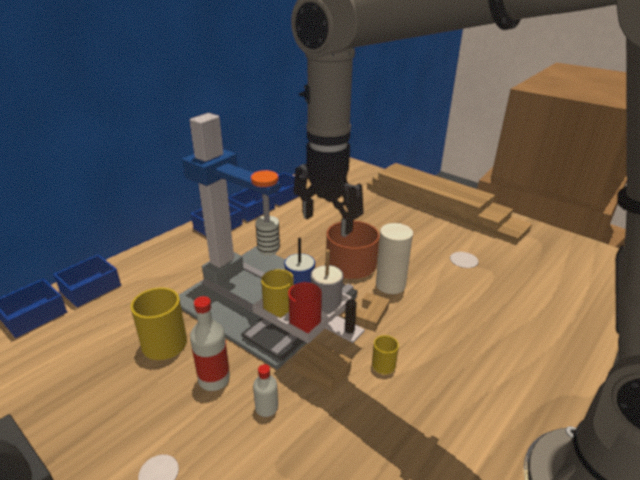

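Yellow candidates in the scene picture: (270,245) small, (341,296) in the carrier, (468,308) large. The one in the carrier is the middle-sized and stands in a nest. I'll confirm it in an enlarged crop and estimate the poses.

```bash
python3 - <<'E'
from h import *
a=cv2.imread('pics/scene0.png');b=cv2.imread('pics/side0.png')
A=cv2.resize(a[210:450,220:480][:, :],(400,369),interpolation=cv2.INTER_CUBIC)
cv2.imwrite('pics/crop1.png',cv2.resize(a[215:365,230:430],(800,600),interpolation=cv2.INTER_CUBIC))
cv2.imwrite('pics/crop2.png',cv2.resize(b[220:370,180:380],(800,600),interpolation=cv2.INTER_CUBIC))
for n,im in(("scene",a),("side",b)):
    h=cv2.cvtColor(im,cv2.COLOR_BGR2HSV); m=cv2.inRange(h,(5,200,150),(14,255,255))
    k,l,s,c=cv2.connectedComponentsWithStats(m)
    for i in range(1,k):
        if s[i,4]>80: print(n,s[i],c[i],at_z(n,c[i],.318))
print(at_z("scene",(287,239),.115),at_z("side",(351,300),.115))
print("column top",at_z("scene",(435,268),.414),at_z("side",(206,122),.414),at_z("scene",(435,268),.4),at_z("side",(206,122),.4))
print("base corners",[at_z("scene",u,.014) for u in((338,461),(457,373),(249,325))])
E
```

```text
side [252 172  25  11 221] [264.01809955 176.9321267 ] [0.67790651 0.03462345 0.318     ]
[0.46934544 0.0200027  0.115     ] [0.47510485 0.01145565 0.115     ]
column top [0.84313004 0.03433941 0.414     ] [0.77730216 0.08085638 0.414     ] [0.83558206 0.04397782 0.4       ] [0.81160882 0.05667332 0.4       ]
base corners [array([ 0.87186327, -0.09427157,  0.014     ]), array([0.84690939, 0.18251843, 0.014     ]), array([ 0.55996331, -0.11847563,  0.014     ])]
```

View pics/crop1.png

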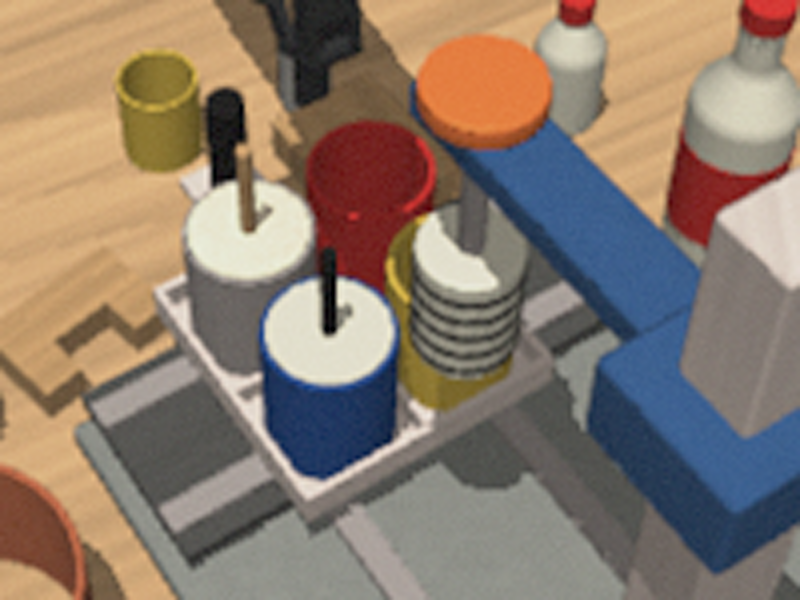

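View pics/crop2.png

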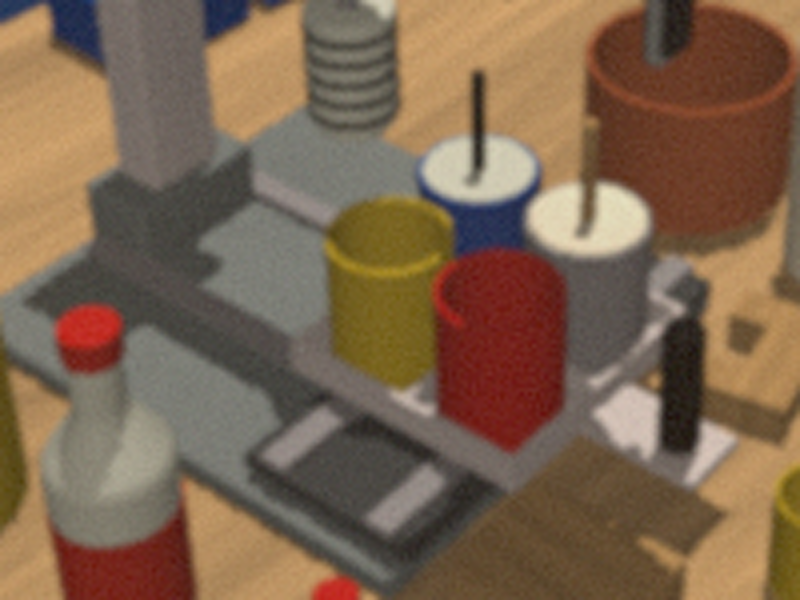

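The crops confirm it: the middle yellow pot is in nest (+,+), red in (-,+), blue in (+,-) and the glue can in (-,-). The knob is at crop1 (226,98) and the pad at crop1 (484,86). Next I'll fit the stand and carrier poses from both cameras.

```bash
cat > fit.py <<'E'
from h import *
from scipy.optimize import least_squares
S='stand';C='car'
F=[("scene",S,(0,0,.318),(351,236.5),1),("side",S,(0,0,.318),(264.5,177.5),1),
("scene",C,(-.12,0,.115),(286.5,239.3),1),("side",C,(-.12,0,.115),(351,301.2),1),
("scene",C,(.036,-.036,.18),(312.3,277.7),1),("side",C,(.036,-.036,.18),(299.8,238.2),1),
("scene",C,(-.036,-.036,.18),(291.3,252),1),("side",C,(-.036,-.036,.18),(328,250),1),
("scene",C,(-.036,.036,.12),(322.8,257.5),1),("side",C,(-.036,.036,.12),(305,292.5),1),
("side",C,(.036,.036,.12),(277.5,279),1),
("scene",C,(-.074,-.074,.056),(269.3,287.5),1),("scene",C,(.074,-.074,.056),(306.3,340),1),("scene",C,(.074,.074,.056),(367,303),1),
("scene",S,(.18,-.14,.014),(338,461),.5),("scene",S,(.18,.14,.014),(457,373),.5),("scene",S,(-.14,-.14,.014),(249,325),.5)]
def res(p):
    x,y,w,cx,cy=p; R=np.array([[np.cos(w),-np.sin(w)],[np.sin(w),np.cos(w)]]); o=[]
    for n,k,P,uv,wt in F:
        P=np.array(P,float)
        if k==C: P[:2]+=[cx,cy]
        P[:2]=R@P[:2]+[x,y]
        o.append(wt*(proj(n,P)[0]-uv))
    return np.ravel(o)
if __name__=="__main__":
    s=least_squares(res,[.68,.03,.08,-.09,0],loss='soft_l1'); print(s.x,np.rad2deg(s.x[2])); print(np.round(res(s.x).reshape(-1,2),1).tolist())
    print(robot.current_eef_rot(), np.round(vision.calibration("wrist")["T_tool_cam"],3).tolist(), np.round(vision.calibration("wrist")["mtx"],0).tolist())
    print("small pot",at_z("scene",(270,258),0),at_z("side",(385,372),0))
E
python3 fit.py
```

```text
[ 0.68153871  0.03061737  0.07723381 -0.09154834  0.00194023] 4.425171532470804
[[-0.0, -0.6], [-0.3, -1.8], [-0.9, 0.7], [0.4, 1.1], [-0.2, 0.0], [-0.7, 0.4], [-0.5, 0.1], [-0.5, 0.6], [-0.4, -0.9], [0.1, 0.1], [-0.4, -0.2], [-1.3, -0.2], [0.5, 0.0], [1.5, 1.0], [-0.2, 0.1], [0.9, 0.5], [-1.0, -1.2]]
[1.79996819e+02 2.41660290e-03 9.00037223e+01] [[-0.0, 0.965, 0.263, 0.067], [1.0, 0.0, -0.001, 0.001], [-0.001, 0.263, -0.965, -0.125], [0.0, 0.0, 0.0, 1.0]] [[386.0, 0.0, 317.0], [0.0, 386.0, 242.0], [0.0, 0.0, 1.0]]
small pot [0.40720618 0.00062985 0.        ] [3.75971552e-01 2.41929056e-02 1.11022302e-16]
```

```bash
cat >> h.py <<'E'
B=np.array([.6815,.0306]); W=np.deg2rad(4.43); R2=np.array([[np.cos(W),-np.sin(W)],[np.sin(W),np.cos(W)]])
def w(x,y,z): return [*(B+R2@[x,y]),z]
def st(p): return R2.T@(np.array(p[:2])-B)
def ori(t): return [180,t,180+4.43-360]
E
python3 - <<'E'
from h import *
for t in (15,20):
  for p in [(-.29,.002,.2),(-.21,.002,.083),(-.156,-.036,.083),(-.084,-.036,.083),(-.084,-.036,.2)]:
    print(t,p,robot.inverse_kinematics(w(*p),ori(t)) is not None)
for z in (.37,.24,.22): print(z,np.round(robot.inverse_kinematics(w(0,0,z),ori(0)) ,0))
fingers.gripper_to(.6,30)
robot.move_to(w(-.25,.002,.20),ori(20))
im=vision.grab_frame("wrist"); save(0,"wr1",im)
print(robot.current_tool_pos(),robot.current_eef_rot(),robot.current_time_s())
T=vision.calibration("wrist")["T_tool_cam"]
from scipy.spatial.transform import Rotation as Ro
Rt=Ro.from_euler('xyz',robot.current_eef_rot(),degrees=True).as_matrix()
for P in [w(-.2100,.002,.115),w(0,0,.318),w(0,0,.146)]:
    c=np.linalg.inv(T)@[*(Rt.T@(np.array(P)-robot.current_tool_pos())),1]; c=c[:3]*[1,-1,-1]
    u=np.array(vision.calibration("wrist")["mtx"])@c; print(u[:2]/u[2])
E
```

```text
15 (-0.29, 0.002, 0.2) True
15 (-0.21, 0.002, 0.083) True
15 (-0.156, -0.036, 0.083) True
15 (-0.084, -0.036, 0.083) True
15 (-0.084, -0.036, 0.2) True
20 (-0.29, 0.002, 0.2) True
20 (-0.21, 0.002, 0.083) True
20 (-0.156, -0.036, 0.083) True
20 (-0.084, -0.036, 0.083) True
20 (-0.084, -0.036, 0.2) True
0.37 [  2.  36. -14.  43.   8. 102.  86.]
0.24 [  4.  35. -15.  62.   9.  83.  85.]
0.22 [  4.  36. -15.  64.   9.  81.  85.]
[0.43283534 0.01325864 0.2005252 ] [ 179.98930833   20.05621295 -175.60688693] 3.025
[316.53808732 263.21455725]
[312.89619657 864.78430701]
[314.55089941 480.03997853]
```

View pics/wr1.png

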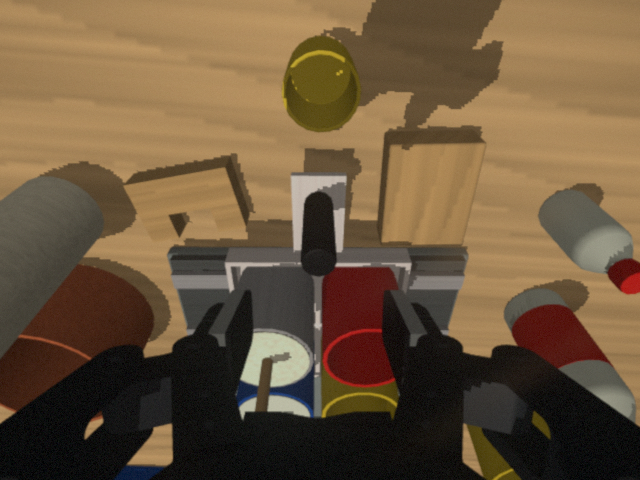

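The view is rotated, with the robot side at the top. The knob top is at (319,262) against a predicted (316.5,263), so the fit is good to about 1 mm. I'll grip it, slide to y -36 and then x to the yellow position, which keeps both sticks 72 mm off the brush axis.

```bash
python3 - <<'E'
from h import *
print(robot.line_to(w(-.21,.003,.083),ori(20),velocity=.1,f_stop=15))
fingers.gripper_to(0.0,40)
p=robot.current_tool_pos(); print(st(p),p,robot.current_finger_gap(),robot.current_contact_force())
robot.line_to(w(-.21,-.036,.083),velocity=.05)
robot.line_to(w(-.156,-.036,.083),velocity=.05)
print(st(robot.current_tool_pos()),robot.current_contact_force(),robot.current_time_s())
im=vision.grab_frame("side"); im2=vision.grab_frame("scene")
a=cv2.resize(im[180:330,200:350],(400,400),interpolation=cv2.INTER_CUBIC);b=cv2.resize(im2[220:370,270:420],(400,400),interpolation=cv2.INTER_CUBIC)
save(0,"y1",np.hstack([a,b]))
print(proj("side",w(0,0,.12)),proj("scene",w(0,0,.12)),proj("side",w(0,0,.146)),proj("scene",w(0,0,.146)))
E
```

```text
False
[-0.20962941  0.0029071 ] [0.47227233 0.01730641 0.08359519] 0.24421189143048236 [-1.31388672 -0.24781694  4.08605313]
[-0.15493394 -0.03680094] [ 1.72807959 -1.58950862  3.27505021] 6.9417
[[269.20472031 260.56067644]] [[344.64932501 309.85263728]] [[268.61654217 250.45031488]] [[345.34824323 301.66299436]]
```

View pics/y1.png

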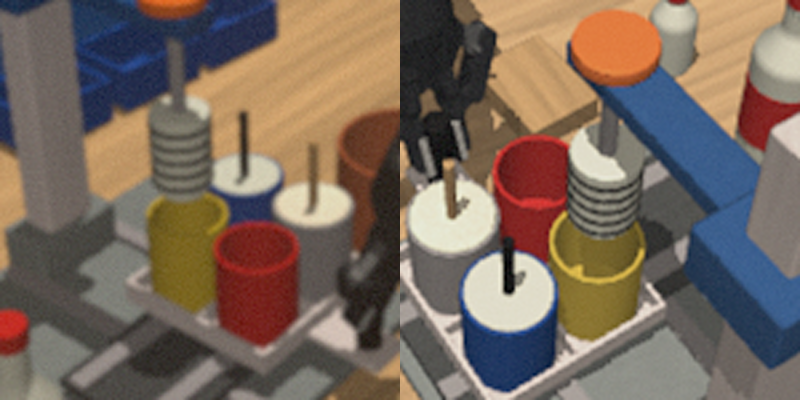

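The yellow pot is under the brush, but the crops suggest 2-3 mm offset. I'll overlay model outlines on an enlargement to measure it.

```bash
cat > ov.py <<'E'
from h import *
import sys
def overlay(name,win,k=5.0):
    im=vision.grab_frame(name); x0,y0,x1,y1=win
    c=cv2.resize(im[y0:y1,x0:x1],None,fx=k,fy=k,interpolation=cv2.INTER_CUBIC)
    t=np.linspace(0,2*np.pi,120)
    for r,z,col in((.033,.12,(0,255,255)),(.024,.146,(255,0,255)),(.024,.218,(255,0,255)),(.026,.318,(255,0,255))):
        uv=(proj(name,np.array([[*(B+[r*np.cos(a),r*np.sin(a)]),z] for a in t]))-[x0,y0]+.5)*k-.5
        cv2.polylines(c,[np.round(uv).astype(np.int32)],True,col,1)
    return c
a=overlay("side",(230,170,310,290)); b=overlay("scene",(305,220,385,340))
save(0,sys.argv[1],np.hstack([a,b]))
E
python3 ov.py y2
```

```text
(no output)
```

View pics/y2.png

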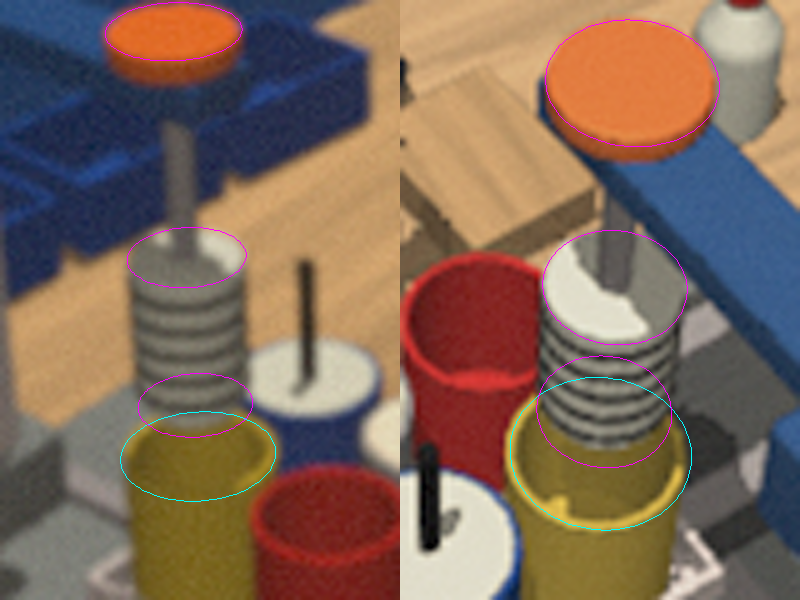

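```bash
python3 - <<'E'
from h import *
from scipy.optimize import least_squares
F=[("side",(.036,-.036,.18),(290.6,222.0)),("scene",(.036,-.036,.18),(310.4,308.8)),
("side",(-.036,-.036,.18),(317,234.1)),("scene",(-.036,-.036,.18),(287.7,280.1)),
("side",(.036,.036,.12),(270.5,261)),("scene",(.036,.036,.12),(343.9,310.3)),("side",(-.036,.036,.12),(200+257/2.667,180+247/2.667)),]
f=lambda p:np.ravel([proj(n,w(P[0]+p[0],P[1]+p[1],P[2]))[0]-uv for n,P,uv in F])
s=least_squares(f,[-.036,-.036],loss='soft_l1'); print(s.x,np.round(f(s.x).reshape(-1,2),1).tolist())
E
```

```text
[-0.03768222 -0.03684878] [[0.4, 0.8], [0.1, 0.5], [0.6, -0.5], [0.3, 0.5], [-0.4, -0.3], [-0.2, -0.9], [-0.1, 0.4]]
```

Fit: carrier at (-37.7,-36.8) mm against a target of (-36,-36), well inside the 4.5 mm play. After a 1 mm trim I'll release and press the pad.

```bash
cat >> h.py <<'E'
def strokes():
    fingers.gripper_to(0,40)
    robot.move_to(w(0,0,.375),ori(0))
    robot.line_to(w(0,0,.318+robot.tip_reach+.006),velocity=.1)
    for i in range(2):
        f=robot.line_to(w(0,0,.228+robot.tip_reach-.006),velocity=.06,f_stop=22)
        robot.pause(.4)
        print("down",f,robot.current_tool_pos()-np.array([0,0,robot.tip_reach]),robot.current_contact_force())
        if i==0: save(0,"dn%d"%int(robot.current_time_s()),np.hstack([vision.grab_frame("side")[150:350,180:360],vision.grab_frame("scene")[200:400,260:440]]).repeat(2,0).repeat(2,1))
        robot.line_to(w(0,0,.318+robot.tip_reach+.008),velocity=.1)
        robot.pause(.3)
    robot.line_to(w(0,0,.375),velocity=.15)
E
python3 - <<'E'
from h import *
robot.line_to(w(-.1555,-.035,.083),velocity=.05)
print(st(robot.current_tool_pos()))
fingers.gripper_to(.6)
robot.line_to(w(-.20,-.035,.20),velocity=.15)
robot.move_to(w(-.15,-.02,.38),ori(0))
strokes(); print(robot.current_time_s())
E
ls pics
```

```text
[-0.15503984 -0.03494553]
down False [0.6819478  0.03070099 0.2281059 ] [-4.90369155 -0.77700534 18.15278439]
down False [0.68175621 0.03064273 0.22812524] [-4.75491105 -0.53887101 17.65590508]
19.2917
crop1.png
crop2.png
dn13.png
scene0.png
side0.png
wr1.png
y1.png
y2.png
```

View pics/dn13.png

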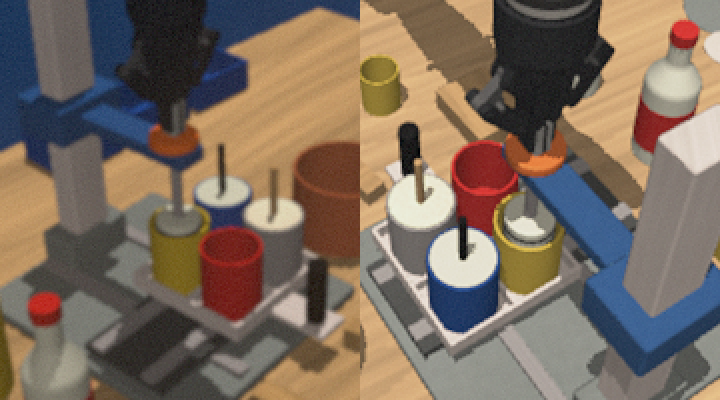

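The brush is seated centrally in the yellow pot at its stop (crop 180,225 side and 527,225 scene). The handle tips are clear and both strokes reached z 0.228. Next is the red pot, 72 mm further in.

```bash
python3 - <<'E'
from h import *
robot.move_to(w(-.15,-.02,.38),ori(0))
fingers.gripper_to(.6)
robot.move_to(w(-.20,-.035,.20),ori(20))
print(robot.line_to(w(-.1555,-.035,.083),velocity=.1,f_stop=15))
fingers.gripper_to(0,40); print(st(robot.current_tool_pos()),robot.current_finger_gap())
x=st(robot.current_tool_pos())[0]
robot.line_to(w(x+.0712,-.035,.083),velocity=.06)
print(st(robot.current_tool_pos())-[x,0],robot.current_contact_force(),robot.current_time_s())
E
python3 ov.py r2
```

```text
False
[-0.15516221 -0.03506815] 0.2461141086657732
[ 0.07245693 -0.03534584] [ 0.94657793 -0.53304877  3.26515658] 24.45
```

View pics/r2.png

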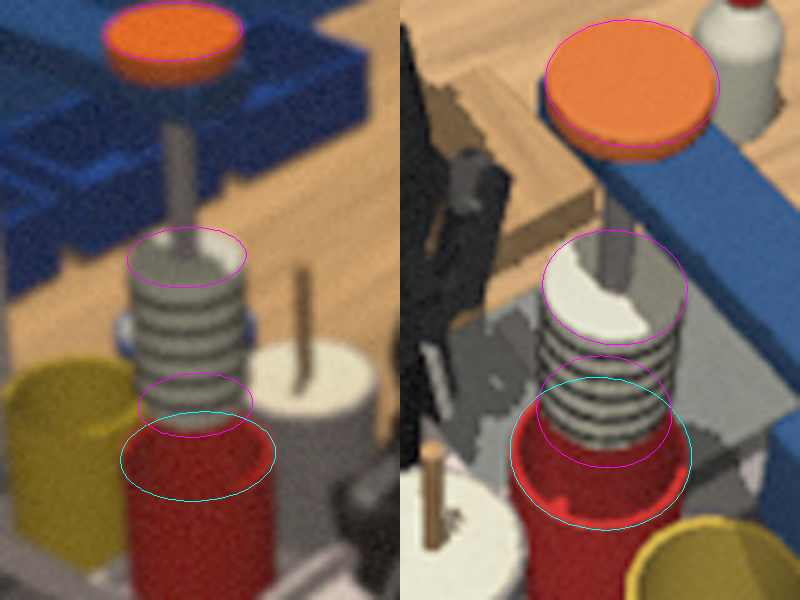

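The red rim coincides with the predicted outline to within about 1 mm (side 198,457; scene 600,453). I'll release and brush, then check.

```bash
python3 - <<'E'
from h import *
fingers.gripper_to(.6)
robot.line_to(w(-.135,-.035,.20),velocity=.15)
robot.move_to(w(-.15,-.02,.38),ori(0))
strokes()
# back to the knob
robot.move_to(w(-.15,-.02,.38),ori(0))
fingers.gripper_to(.6)
robot.move_to(w(-.125,-.035,.20),ori(20))
print(robot.line_to(w(-.0832,-.035,.083),velocity=.1,f_stop=15))
fingers.gripper_to(0,40); print(st(robot.current_tool_pos()),robot.current_finger_gap())
robot.line_to(w(-.200,-.035,.083),velocity=.08)
f=robot.line_to(w(-.218,-.035,.083),velocity=.02,f_stop=12)
print("home",f,st(robot.current_tool_pos()),robot.current_contact_force(),robot.current_time_s())
E
```

```text
down False [0.68193749 0.03067231 0.22813103] [-6.345466   -0.59117055 17.61092499]
down False [0.68174824 0.03061406 0.22812834] [-5.87076962 -0.98024381 18.13776494]
False
[-0.08287175 -0.03514628] 0.24530319967631178
home True [-0.21025813 -0.03471434] [ 1.47155275  0.45777878 -1.34308775] 42.4833
```

```bash
python3 - <<'E'
from h import *
robot.line_to(w(-.217,-.0347,.083),velocity=.02,f_stop=10)
print(st(robot.current_tool_pos()),robot.current_contact_force())
fingers.gripper_to(.6)
robot.line_to(w(-.25,-.035,.20),velocity=.15)
robot.move_to(w(-.25,-.035,.30),ori(0))
a=vision.grab_frame("side")[110:385,180:380];b=vision.grab_frame("scene")[200:475,230:430]
save(0,"end",np.hstack([a,b]).repeat(2,0).repeat(2,1)); print(robot.current_time_s())
print(proj("side",w(-.21,-.036,.115))-[180,110],proj("scene",w(-.21,-.036,.115))-[230,200])
E
```

```text
[-0.21023682 -0.03476966] [ 2.18122717 -0.00941299  0.26742659]
44.875
[[181.46852754 181.98775664]] [[40.29204913 47.96835852]]
```

View pics/end.png

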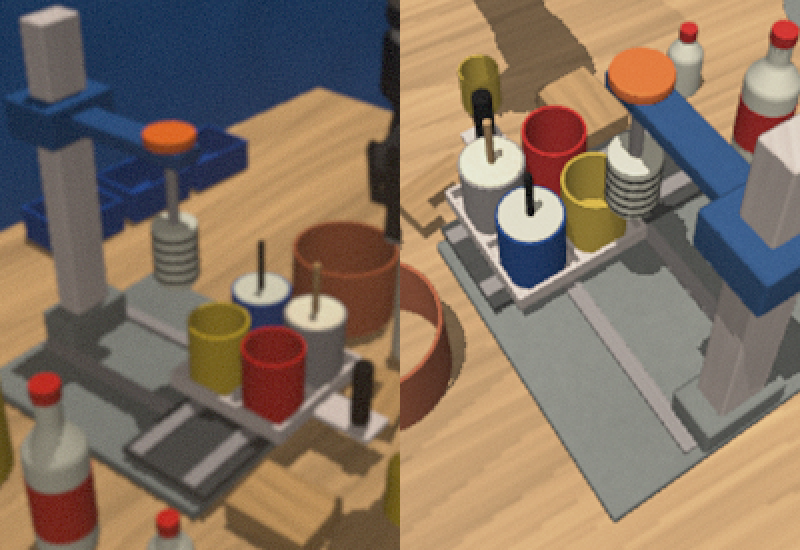

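The carrier is home: the knob is at (362,365) side and (482,95) scene, exactly as predicted. The brush is up and all four pots stand upright. Handing in.

```bash
python3 -c "
from h import *
print(workorder.close_job())"
```

```text
the job is handed in; nothing more can be done
None
```

I handed the job in at about 45 s: the yellow pot and then the red one each got two full brush strokes down to the stop, and the carrier is back at its front stop with the brush up and all four pots upright.

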